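# Lower the ratchet hold-down onto the glued earbud case

### The arm

A 6-joint arm with a two-finger parallel gripper is mounted at the origin on a cart in front of the work surface, level with it; the furniture and walls round the work are solid. World frame = base frame: x ahead of the robot, y to its left, z up, the work surface at z = 0. Lengths are in mm, angles in rad, forces in N, time in s.
With the tool pointing down it reaches from about 375 to 900 mm from the base axis. Payload 3.1 kg.
Tool frame: the origin (TCP) lies between the finger pads; the fingertips stand arm.tip_extent ahead of it and the grasp point (between the pads) lies 5 mm behind it (arm.tip_extent is the distance from the TCP to the fingertips, in mm); z points along the fingers, y is the line along which they close (so a half turn about z gives the same grasp; the last joint's range is limited). The gripper opens to 85 mm and grips with 20 to 120 N. Pads are 22 mm wide; open, the fingers measure 114 mm over their backs; the gripper's body (76 mm by 85 mm) begins 54 mm behind the grasp point. The pads swing forward as they close: fully open they stand 13 mm farther back than shut.
Start: joints at [1.083, 0.527, 1.433, -0, 1.181, -0.178], TCP at [189.906, 595.426, 245.31] pointing down, gripper open.
Joint ranges: [-3.08, 3.08], [-0.75, 2.2], [0.22, 2.44], [-1.43, 4.57], [0, 2.65], [-2.85, 2.85]. Speed limits (rad/s): [2.79, 2.79, 3.14, 3.14, 3.14, 3.14].

### API

Orientations are given as a unit quaternion [x, y, z, w].
In Python, from plant import arm gives the robot as it stands. The module is installed in compiled form; this text tells all that it offers.
- The arm moves only by the shell command python3 -m creep 'ROWS' [FORCE]. ROWS is JSON, a list of rows, each a list of 7 numbers: the shift along the tool's x, y, z in cm, then the turn, a rotation vector about the tool's x, y, z in rad, then the closure, from 0 (fully open) to 1 (shut). A call has 1 to 12 rows; each row is the pose to reach, as a shift and turn from the pose commanded when the call began, along the tool's axes at that moment; what a row does not reach only later rows make up. A row lasts 1/12 s, in which the tool goes at most 41.7 mm and 7.16 degrees, less where a joint would pass 70% of its speed; a pose out of reach is approached as far as the arm can. A call with a gripper value outside its range is refused whole. The fingers move at their own pace and stop on an object; FORCE is the grip in N (left out, the last holds). Time passes only in rows, so rows that repeat a pose let the fingers close. It gives the time, the measured TCP pose, the force, the opening and the grip force at its end, in the units of the state.
- arm.get_state(): the state, without advancing time (a new reading comes with each control period).
- arm.camera(name): name is "scene" or "top"; returns the picture (480x640x3 uint8, red, green, blue); there is no depth.
- arm.calibration(name): a dict with "mtx" (3x3 intrinsics, pixels), "k1" (the pictures are not rectified: a ray, as slopes to the right and down, at radius r is drawn at 1 + k1 r^2 times it, then the intrinsics apply), "pose" (4x4, takes a point from camera to world coordinates). Camera axes: x right, y up, looking along -z (the intrinsics and any distortion apply to the point x, -y, -z); pixel columns grow to the right and rows downward; lengths in mm; the calibration is good to about 2 mm. A picture is of the moment at which its call begins. calibration takes no time and is no camera call.
- arm.hand_in(): hands the job in; it is judged then, once.
The state is a dict: "time_s": time; "q": joint angles; "joint_vel": joint speeds; "tau": joint torques, N m; "eef_pos": TCP position; "eef_rot": TCP orientation; "force": force on the tool from outside, world axes, zero at the start; "ft_torque": the same for the moment, N m; "width": opening from 0.0 (shut) to 1.0 (fully open); "grasp_force": force on a finger pad.
Only numpy, scipy, OpenCV 4.12 (cv2) and the standard library are available. Lean on these libraries where they do the work, as an engineer would, in place of code of your own. Each camera call takes 0.05 s, during which the arm holds its last target. There are 200 camera calls.

### The job

The white earbud case in the small hold-down stand has just been glued and needs the stand's pad on it. Press the thumb tab of the ratchet pawl down until its hook is well clear of the teeth, then push the raised arm down by its black cross grip, past the teeth, until the pad rests on the case, and leave it down with the pawl still free. Pick nothing up: the case stays in its nest and everything else on the worktop stays where it is.

Things in the scene. Friction and masses are not known exactly. Their poses are not given: they have to be found in the camera images.
- stand: Small metal hold-down stand fixed to the worktop. Its 210 x 70 mm bed stands on a round column, its top 132 mm above the worktop. Origin on the worktop under it; +x runs along it from the pawl end (nearest the robot) to the grip end of the arm, +y to the left, +z up. Two cheek plates (x -80 to -8 mm, 32 mm wide over both, up to 199 mm high) carry the arm and the pawl. The nest is centred at x +50 mm.
- lever_pivot (a point): Hinge axis of the arm (fixed in the stand): at x -25 mm, z 173 mm of the stand's frame; the axis runs along the stand's y.
- grip_bar (a point): Centre of the black cross grip at the end of the arm: a round bar 18 mm thick and 46 mm long, along the stand's y, 112 mm from the arm pivot. About 253 mm above the worktop while the arm is up and 173 mm when the pad rests on the case. It can be pushed from straight above all the way, following its arc of 112 mm radius about the arm pivot, away from the robot and down.
- lever (a joint): Angle of the steel arm, rad: 0 is fully raised (50 degrees above level), it grows as the arm comes down; at 0.87 it is level and its pad (28 mm rubber disc, 75 mm from the pivot) rests on the case. Starts at 0.01 to 0.10. With the pawl engaged the first tooth stops it, a little springily, at 0.13 to 0.2; with the pawl free it moves against up to 2 N at the grip and stays where it is left.
- pawl_tab (a point): Middle of the top of the pawl's thumb tab, a level steel plate 18 mm long and 20 mm wide at the robot's end of the stand, 206 mm above the worktop, 96 mm behind the stand's origin. Pushing it down takes 3 to 4 N; it travels about 10 mm down to its stop.
- pawl (a joint): Angle of the pawl, rad: 0 is engaged (its hook stands in the teeth on top of the arm's hub); it grows as the tab is pressed down and the hook rises. The hook clears the teeth from about 0.17; the stop is at 0.35. It has no return spring: it stays where it is left.
- case: White rounded earbud case, 46 x 56 x 24 mm, 45 g, lying loose in the shallow nest of the stand, its top 158 mm above the worktop. Origin at the centre of its underside.
- nest (a point): Centre of the rubber floor of the nest in which the case lies.
- phone_white: Bystander: white phone, 132 x 67 x 8 mm, lying loose left of the stand near the front edge.
- pry_tool: Bystander: white pry tool, 18 x 85 x 7 mm, loose on the worktop in front of the stand.
- flux_jar: Bystander: small clear jar with a green lid, 41 mm wide, 52 mm high, loose behind the stand.
- board_c: Bystander: small blue circuit board, 34 x 30 x 9 mm, loose behind the stand.
- solder_wick: Bystander: flat blue disc spool of solder wick, 43 x 58 x 9 mm, loose to the left of the stand's far end.
- green_tape: Bystander: roll of green tape, 53 mm wide, 12 mm high, loose behind the stand.
Mind the look-alikes: they are no part of the job. What is shaped like the case but brown is not meant.

How it is judged (in metres and radians):
On the way, in this order (a step that is already met when the one before it is completed fails the run):
1. the pawl is pressed free while the arm is still up (value of joint pawl above 0.18 rad and value of joint lever below 0.3 rad), for 0.1 s.
2. the arm is pushed down until its pad is on the case (value of joint lever above 0.825 rad), for 0.2 s.
At the end, for the whole second after the job is handed in: The arm is down with its pad on the case (arm angle over 0.825 rad, within about 3 mm at the pad) and at rest, the pawl is still free (over 0.15 rad), and the case lies flat in its nest, within 8 mm of its middle (value of joint lever above 0.825 rad and not (velocity of joint lever above 0.05 rad/s) and value of joint pawl above 0.15 rad and horizontal distance between case and nest below 0.008 m and height (world z) of case below 0.142 m and angle between case's own z axis and vertical below 0.12 rad and linear speed of case below 0.02 m/s); the robot touches nothing.
It fails at once if the arm is forced down past the teeth while the pawl is engaged (value of joint lever above 0.4 rad and value of joint pawl below 0.1 rad).
It fails at once if the earbud case is lifted or taken from its nest (distance of case from where it was at the start of the episode above 0.015 m).
It fails at once if a bystander is moved or lifted (distance of any of phone_white, pry_tool, flux_jar, board_c, solder_wick, green_tape from where it was at the start of the episode above 0.03 m).
It also fails if it takes over 38 s, if anything falls off the work surface, if the arm or the gripper's body presses on something with over 40 N, if the wrist force passes 120 N, or if a joint passes its speed limit or range.

## Working session

There is one attempt and no reset: what is moved stays moved. The work goes in short steps, Python scripts to look and compute and a shell command to move; the robot and the scene stay as the last step left them, time stands still between calls to the robot, and variables do not carry over. Pictures are saved under pics/ and viewed, at most 10 in all, crops included, and the job is handed in when it is done.

```bash
mkdir -p pics; python3 - <<'E'
from plant import arm
import cv2
for n in("scene","top"):
    cv2.imwrite(f"pics/{n}0.png",arm.camera(n)[:,:,::-1]); c=arm.calibration(n); print(n,c)
s=arm.get_state();print(s,arm.tip_extent)
E
```

```text
scene {'mtx': array([[504.43610657,   0.        , 316.09095997],
       [  0.        , 504.43610657, 242.73686496],
       [  0.        ,   0.        ,   1.        ]]), 'k1': -0.001695890069455143, 'pose': array([[ 5.75220588e-01,  6.40513672e-01, -5.08786312e-01,
         1.34608260e+02],
       [-8.17922572e-01,  4.41905516e-01, -3.68404914e-01,
        -2.49955965e+02],
       [-1.11329063e-02,  6.28061900e-01,  7.78083741e-01,
         8.32518438e+02],
       [ 0.00000000e+00,  0.00000000e+00,  0.00000000e+00,
         1.00000000e+00]])}
top {'mtx': array([[565.37846538,   0.        , 316.68936538],
       [  0.        , 565.37846538, 237.00589876],
       [  0.        ,   0.        ,   1.        ]]), 'k1': 0.04683189706886047, 'pose': array([[-5.43878681e-04,  9.96443803e-01, -8.42582432e-02,
         4.86950834e+02],
       [-9.99850159e-01, -1.99971223e-03, -1.71948004e-02,
         4.86105755e+01],
       [-1.73021445e-02,  8.42362659e-02,  9.96295582e-01,
         1.14696168e+03],
       [ 0.00000000e+00,  0.00000000e+00,  0.00000000e+00,
         1.00000000e+00]])}
{'time_s': 0.1, 'q': array([ 1.08348517e+00,  5.28372118e-01,  1.43378990e+00,  1.48559047e-05,
        1.18140895e+00, -1.78536155e-01]), 'joint_vel': array([ 0.00066777, -0.00235154, -0.00160437, -0.00147664,  0.00044233,
        0.00110347]), 'tau': array([-2.17268780e-04, -4.43309212e+01, -1.78585660e+01, -2.46662630e-04,
        3.97230047e-03, -1.99040272e-05]), 'eef_pos': array([189.62432097, 594.88302425, 244.42711416]), 'eef_rot': array([ 1.53777631e-01,  9.88104985e-01, -9.32600944e-04, -3.29756783e-04]), 'force': array([ 0.62511122,  0.05616675, -0.75094435]), 'ft_torque': array([-0.03306043, -0.01897187,  0.00459804]), 'grasp_force': 0.0, 'width': 1.001953499054977} 14.0
```

View pics/scene0.png

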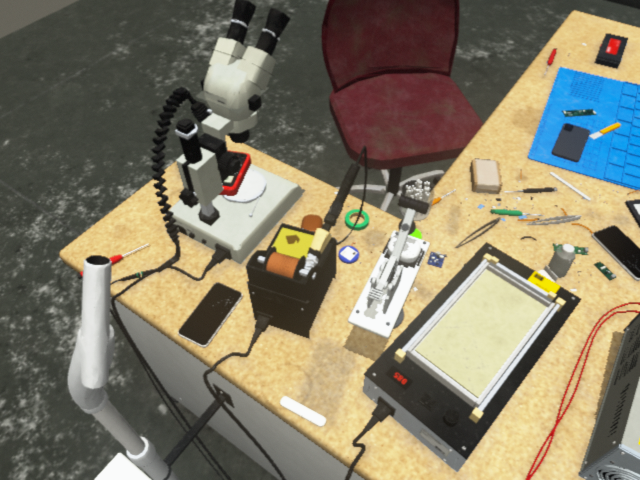

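View pics/top0.png

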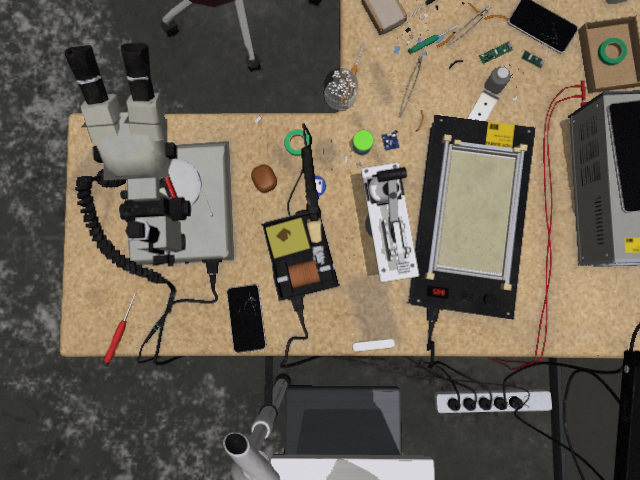

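Scene view: the stand runs from its pawl end (≈365,325) to the grip (≈415,195). In the top view the bed spans rows 165–280 around column 390, with the grip at (≈390,173) and the pawl tab near (≈402,262). Next I'll enlarge both.

```bash
python3 - <<'E'
import cv2,numpy as np
a=cv2.imread("pics/top0.png")[150:300,340:440]; b=cv2.imread("pics/scene0.png")[170:360,335:455]
a=cv2.resize(a,None,fx=4,fy=4,interpolation=2);b=cv2.resize(b,None,fx=3.15,fy=3.15,interpolation=2)[:600,:380]
o=np.zeros((600,800,3),np.uint8);o[:,:400]=a;o[:b.shape[0],410:410+b.shape[1]]=b
cv2.imwrite("pics/crop1.png",o)
E
```

```text
(no output)
```

View pics/crop1.png

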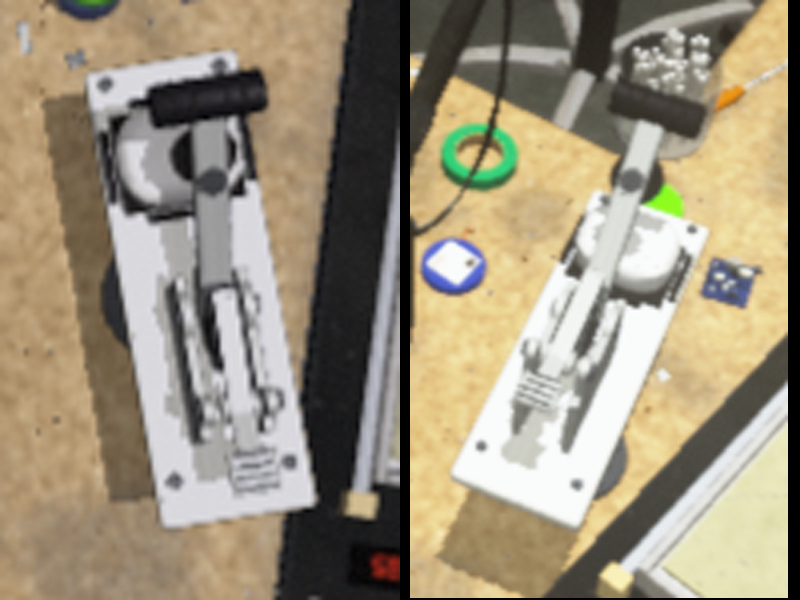

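The crop shows the bed corners, the ribbed tab (top crop (255,470), scene crop (540,392)) and the grip bar (top (210,97), scene (658,108)). I'll fit the stand's pose to these.

```bash
cat > h.py <<'E'
import numpy as np
from plant import arm
from scipy.optimize import least_squares
def proj(n,P):
    c=arm.calibration(n);T=np.linalg.inv(c["pose"]);p=(T[:3,:3]@np.asarray(P,float).T).T+T[:3,3]
    s=np.c_[p[:,0]/-p[:,2],-p[:,1]/-p[:,2]];s=s*(1+c["k1"]*(s**2).sum(1))[:,None]
    return s@c["mtx"][:2,:2].T+c["mtx"][:2,2]
E
python3 - <<'E'
from h import *
top=np.array([(88,72),(235,50),(316,505),(162,528),(255,470),(210,97)])/4+[340,150]
sc=(np.array([(598,192),(708,230),(580,528),(452,478),(540,392),(658,108)])-[410,0])/3.15+[335,170]
def pts(p,lx=None):
    L=p[3]; a=np.radians(50)-L
    l=np.array([(105,35,132),(105,-35,132),(-105,-35,132),(-105,35,132),(-96,0,206),(-25+112*np.cos(a),0,173+112*np.sin(a))])
    c,s=np.cos(p[2]),np.sin(p[2])
    return l@np.array([[c,-s,0],[s,c,0],[0,0,1]]).T+[p[0],p[1],0]
def pr(p): return np.r_[proj("top",pts(p))-top,proj("scene",pts(p))-sc]
r=least_squares(lambda p:pr(p).ravel(),[490,-60,0.1,.05],loss="soft_l1",x_scale=[10,10,.1,.1])
print(r.x,pr(r.x).round(1).tolist());print(pts(r.x).round(1))
E
```

```text
[ 6.01544154e+02 -6.74750842e+01  1.57824995e-01  2.15114326e-01] [[0.1, -0.7], [1.5, -1.4], [1.3, -0.6], [0.9, -0.2], [2.0, 5.3], [-0.6, 0.4], [-0.7, -2.1], [1.4, -1.2], [-0.3, -0.8], [-1.0, -2.0], [-2.7, 3.7], [-0.7, 4.9]]
[[ 699.7  -16.4  132. ]
 [ 710.7  -85.5  132. ]
 [ 503.4 -118.5  132. ]
 [ 492.3  -49.4  132. ]
 [ 506.7  -82.6  206. ]
 [ 664.4  -57.5  241.5]]
```

```bash
python3 - <<'E'
from h import *
top=np.array([(88,72),(235,50),(316,505),(162,528),(255,470),(210,97)])/4+[340,150]
sc=(np.array([(598,192),(708,230),(580,528),(452,478),(540,392),(658,108)])-[410,0])/3.15+[335,170]
for i in range(6):
    f=lambda P:np.r_[proj("top",[P])[0]-top[i],proj("scene",[P])[0]-sc[i]]
    r=least_squares(f,[600,-60,180.]);print("tri",r.x.round(1),r.fun.round(1))
z=[132]*4+[206,253]
for n,o in(("top",top),("scene",sc)):
  for i in range(6):
    r=least_squares(lambda P:proj(n,[[*P,z[i]]])[0]-o[i],[600,-60.]);print(n,r.x.round(1))
E
```

```text
tri [700.1 -17.4 126.4] [ 0.4 -0.3 -0.5  0. ]
tri [709.1 -83.7 128.8] [ 0.2 -0.1 -0.3  0. ]
tri [ 503.2 -118.1  129. ] [ 0.7 -0.5 -0.8  0.1]
tri [493.  -49.7 124.7] [ 0.7 -0.6 -0.8  0.1]
tri [516.3 -80.8 202.2] [ 0.6 -0.4 -0.6  0.1]
tri [662.8 -57.2 254. ] [ 0.2 -0.1 -0.2  0. ]
top [698.4 -16.2]
top [708.1 -82.8]
top [ 502.2 -116.2]
top [492.  -47.7]
top [515.5 -79.4]
top [662.8 -57. ]
scene [696.2 -19.9]
scene [706.8 -84.8]
scene [ 502.4 -119.6]
scene [490.2 -52.8]
scene [514.6 -82.5]
scene [664.  -57.1]
```

```bash
cat >> h.py <<'E'
from scipy.spatial.transform import Rotation as R
YAW=0.1575
def to(*targets):
    s=arm.get_state();r=R.from_quat(s["eef_rot"])
    x=np.array([-np.cos(YAW),-np.sin(YAW),0]);z=np.array([0,0,-1.]);g=R.from_matrix(np.c_[x,np.cross(z,x),z])
    print("t",s["time_s"],"pos",s["eef_pos"].round(1),"F",s["force"].round(1),"turn",(r.inv()*g).as_rotvec().round(3))
    for t in targets: print(t,(r.inv().apply(np.array(t)-s["eef_pos"])/10).round(2))
E
python3 -c "
from h import *
to((190,595,330),(350,260,330),(512,-81,330))"
```

```text
t 0.1 pos [189.6 594.9 244.4] F [ 0.6  0.1 -0.8] turn [-0.002 -0.001 -0.466]
(190, 595, 330) [-0.03  0.01 -8.56]
(350, 260, 330) [-25.45 -27.05  -8.51]
(512, -81, 330) [-51.25 -54.61  -8.47]
```

```bash
python3 -m creep '[[0,0,-4,0,0,0,1],[0,0,-8.5,0,0,0,1],[0,0,-8.5,0,0,0,1],[-25.4,-27,-8.5,0,0,-0.46,1],[-25.4,-27,-8.5,0,0,-0.46,1],[-25.4,-27,-8.5,0,0,-0.46,1],[-25.4,-27,-8.5,0,0,-0.46,1],[-25.4,-27,-8.5,0,0,-0.46,1],[-25.4,-27,-8.5,0,0,-0.46,1],[-25.4,-27,-8.5,0,0,-0.46,1],[-25.4,-27,-8.5,0,0,-0.466,1],[-25.4,-27,-8.5,0,0,-0.466,1]]'
python3 -c "
from h import *
to((350,260,330),(512,-81,330))"
```

```text
time_s: 1.1
eef_pos: [350.0, 259.0, 330.2]
eef_rot: [-0.079, 0.997, -0.0, 0.0]
force: [0.7, -1.0, 0.7]
width: -0.005
grasp_force: 0.0
t 1.1 pos [350.  259.  330.2] F [ 0.7 -1.   0.7] turn [-0.  0.  0.]
(350, 260, 330) [-0.01  0.1   0.02]
(512, -81, 330) [-1.066e+01 -3.613e+01  3.000e-02]
```

```bash
python3 -m creep '[[-10.7,-36.1,0,0,0,0,1],[-10.7,-36.1,0,0,0,0,1],[-10.7,-36.1,0,0,0,0,1],[-10.7,-36.1,0,0,0,0,1],[-10.7,-36.1,0,0,0,0,1],[-10.7,-36.1,0,0,0,0,1],[-10.7,-36.1,0,0,0,0,1],[-10.7,-36.1,0,0,0,0,1],[-10.7,-36.1,0,0,0,0,1],[-10.7,-36.1,0,0,0,0,1],[-10.7,-36.1,0,0,0,0,1],[-10.7,-36.1,8,0,0,0,1]]'
python3 - <<'E'
from h import *
import cv2
to((512,-81,224),(512,-81,208),(663,-57,330))
o=np.zeros((450,800,3),np.uint8)
o[:,:400]=cv2.resize(arm.camera("top")[150:300,330:463,::-1],(400,450),interpolation=2)
o[:,400:]=cv2.resize(arm.camera("scene")[190:370,310:470,::-1],(400,450),interpolation=2)
cv2.imwrite("pics/c2.png",o)
E
```

```text
time_s: 2.1
eef_pos: [516.9, -80.7, 294.6]
eef_rot: [-0.078, 0.997, -0.003, 0.008]
force: [1.7, -0.5, -0.7]
width: 0.001
grasp_force: 0.0
t 2.1 pos [516.9 -80.7 294.6] F [ 1.7 -0.5 -0.7] turn [-0.008  0.015 -0.001]
(512, -81, 224) [0.6  0.1  7.05]
(512, -81, 208) [0.62 0.11 8.65]
(663, -57, 330) [-14.85   0.04  -3.32]
```

View pics/c2.png

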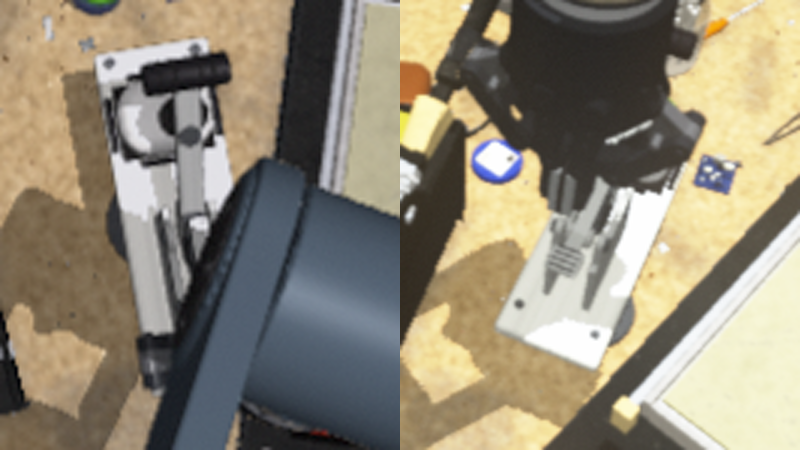

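The picture shows the shut fingers hanging above the pawl end with the ribbed tab visible just below them; nothing has been touched. I'll let the arm settle, then descend.

```bash
python3 -m creep '[[0,0,0,0,0,0,1],[0,0,0,0,0,0,1],[0,0,0,0,0,0,1]]'
python3 -c "
from h import *
to((512,-81,240),(512,-81,223),(512,-81,207))"
```

```text
time_s: 2.45
eef_pos: [512.7, -78.3, 290.3]
eef_rot: [-0.079, 0.997, -0.001, 0.001]
force: [0.9, -0.1, 0.2]
width: -0.004
grasp_force: 0.0
t 2.45 pos [512.7 -78.3 290.3] F [ 0.9 -0.1  0.2] turn [-0.001  0.003  0.001]
(512, -81, 240) [ 0.13 -0.25  5.03]
(512, -81, 223) [ 0.13 -0.25  6.73]
(512, -81, 207) [ 0.14 -0.25  8.33]
```

```bash
python3 -m creep '[[0.1,-0.25,3,0,0,0,1],[0.1,-0.25,5,0,0,0,1],[0.1,-0.25,6,0,0,0,1],[0.1,-0.25,6.5,0,0,0,1],[0.1,-0.25,6.7,0,0,0,1],[0.1,-0.25,6.9,0,0,0,1],[0.1,-0.25,7.1,0,0,0,1],[0.1,-0.25,7.2,0,0,0,1],[0.1,-0.25,7.3,0,0,0,1],[0.1,-0.25,7.4,0,0,0,1],[0.1,-0.25,7.5,0,0,0,1],[0.1,-0.25,7.5,0,0,0,1]]'
```

```text
time_s: 3.45
eef_pos: [510.5, -81.9, 214.4]
eef_rot: [-0.079, 0.997, -0.001, -0.001]
force: [-5.3, -2.5, 5.1]
width: -0.002
grasp_force: 3.0
```

```bash
python3 -m creep '[[0,0,0.1,0,0,0,1],[0,0,0.2,0,0,0,1],[0,0,0.3,0,0,0,1],[0,0,0.3,0,0,0,1],[0,0,0.3,0,0,0,1]]'
```

```text
time_s: 3.87
eef_pos: [509.8, -81.9, 211.3]
eef_rot: [-0.079, 0.997, -0.0, -0.002]
force: [-5.9, -2.5, 6.2]
width: 0.004
grasp_force: 4.0
```

```bash
python3 -m creep '[[0,0,0.1,0,0,0,1],[0,0,0.15,0,0,0,1],[0,0,0.2,0,0,0,1],[0,0,0.2,0,0,0,1],[0,0,0.2,0,0,0,1]]'
```

```text
time_s: 4.28
eef_pos: [509.9, -82.0, 210.9]
eef_rot: [-0.079, 0.997, -0.001, -0.001]
force: [-9.9, -2.7, 17.3]
width: 0.003
grasp_force: 9.4
```

Firm stop after about 9 mm of travel at 4–6 N, which fits the pawl's stop. Retract straight up and check.

```bash
python3 -m creep '[[0,0,-1,0,0,0,1],[0.3,0,-4,0,0,0,1],[0.3,0,-8,0,0,0,1],[0.3,0,-12,0,0,0,1],[-6,0,-12,0,0,0,1],[-9,0,-12,0,0,0,1],[-12,0,-12,0,0,0,1],[-12,0,-12,0,0,0,1],[-12,0,-12,0,0,0,1]]'
python3 - <<'E'
from h import *
import cv2
to((663,-57,330),(665,-57,285),(665,-57,270))
o=np.zeros((450,800,3),np.uint8)
o[:,:400]=cv2.resize(arm.camera("top")[150:300,330:463,::-1],(400,450),interpolation=2)
o[:,400:]=cv2.resize(arm.camera("scene")[190:370,310:470,::-1],(400,450),interpolation=2)
cv2.imwrite("pics/c3.png",o)
E
```

```text
time_s: 5.03
eef_pos: [631.7, -62.1, 327.9]
eef_rot: [-0.079, 0.997, 0.0, 0.0]
force: [-0.1, -0.1, 0.3]
width: -0.002
grasp_force: 0.0
t 5.0333 pos [631.7 -62.1 327.9] F [-0.1 -0.1  0.3] turn [0.    0.001 0.001]
(663, -57, 330) [-3.17  0.01 -0.2 ]
(665, -57, 285) [-3.36 -0.02  4.3 ]
(665, -57, 270) [-3.36 -0.03  5.8 ]
```

View pics/c3.png

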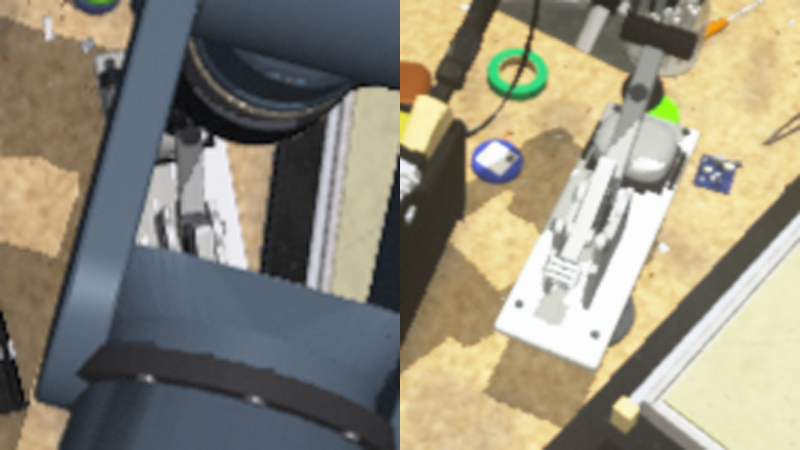

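The scene half shows the tab (≈560,268) tilted down and the arm still raised, with the fingers above the grip. Now I'll push gently past where the first tooth would be, watching the force.

```bash
python3 -m creep '[[-3.1,0,1,0,0,0,1],[-3.1,0,3,0,0,0,1],[-3.1,0,4.3,0,0,0,1],[-3.1,0,4.6,0,0,0,1],[-3.3,0,5,0,0,0,1],[-3.7,0,5.5,0,0,0,1],[-4,0,6,0,0,0,1],[-4.3,0,6.4,0,0,0,1],[-4.6,0,6.8,0,0,0,1],[-4.6,0,6.8,0,0,0,1]]'
```

```text
time_s: 5.97
eef_pos: [676.6, -55.4, 260.8]
eef_rot: [-0.079, 0.997, -0.0, 0.001]
force: [1.5, 0.4, 4.2]
width: -0.001
grasp_force: 1.7
```

```bash
python3 -m creep '[[-0.3,0,0.4,0,0,0,1],[-0.53,0,0.8,0,0,0,1],[-0.77,0,1.25,0,0,0,1],[-0.98,0,1.7,0,0,0,1],[-1.17,0,2.15,0,0,0,1],[-1.35,0,2.6,0,0,0,1],[-1.5,0,3.05,0,0,0,1],[-1.65,0,3.5,0,0,0,1],[-1.76,0,4,0,0,0,1],[-1.86,0,4.5,0,0,0,1],[-1.86,0,4.5,0,0,0,1]]'
```

```text
time_s: 6.88
eef_pos: [692.5, -52.3, 213.7]
eef_rot: [-0.079, 0.997, 0.001, -0.002]
force: [-0.5, -0.9, 0.2]
width: -0.002
grasp_force: 0.0
```

```bash
python3 - <<'E'
from h import *
import cv2
to((698,-51.5,196))
o=np.zeros((450,800,3),np.uint8)
o[:,:400]=cv2.resize(arm.camera("top")[150:300,330:463,::-1],(400,450),interpolation=2)
o[:,400:]=cv2.resize(arm.camera("scene")[150:330,340:500,::-1],(400,450),interpolation=2)
cv2.imwrite("pics/c4.png",o)
E
```

```text
t 6.8833 pos [692.5 -52.3 213.7] F [-0.5 -0.9  0.2] turn [ 0.001 -0.004 -0.   ]
(698, -51.5, 196) [-0.56 -0.01  1.76]
```

View pics/c4.png

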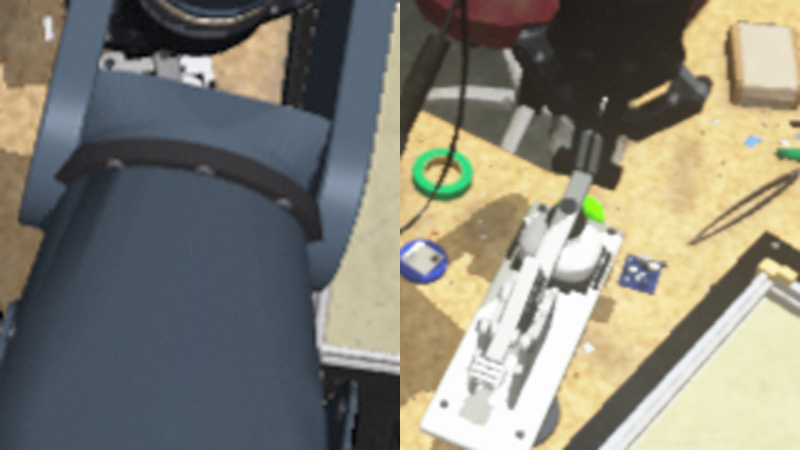

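The fingers still sit on the grip (≈590,170), and the arm is well down with its pad near the case. I'll continue gently.

```bash
python3 -m creep '[[-0.1,0,0.4,0,0,0,1],[-0.15,0,0.8,0,0,0,1],[-0.2,0,1.1,0,0,0,1],[-0.2,0,1.3,0,0,0,1],[-0.2,0,1.5,0,0,0,1],[-0.2,0,1.6,0,0,0,1],[-0.2,0,1.7,0,0,0,1],[-0.2,0,1.7,0,0,0,1]]'
```

```text
time_s: 7.65
eef_pos: [695.6, -52.2, 198.5]
eef_rot: [-0.079, 0.997, 0.0, -0.0]
force: [0.5, -0.1, 0.5]
width: 0.0
grasp_force: 0.1
```

```bash
python3 -m creep '[[0,0,0.1,0,0,0,1],[0,0,0.2,0,0,0,1],[0,0,0.3,0,0,0,1],[0,0,0.3,0,0,0,1],[0,0,0.3,0,0,0,1]]'
```

```text
time_s: 8.07
eef_pos: [695.8, -52.2, 196.0]
eef_rot: [-0.079, 0.997, -0.0, 0.0]
force: [0.1, 0.9, 2.6]
width: -0.007
grasp_force: 1.3
```

```bash
python3 -m creep '[[0,0,0.1,0,0,0,1],[0,0,0.2,0,0,0,1],[0,0,0.3,0,0,0,1],[0,0,0.3,0,0,0,1],[0,0,0.3,0,0,0,1]]'
```

```text
time_s: 8.48
eef_pos: [695.9, -52.2, 195.6]
eef_rot: [-0.079, 0.997, -0.0, 0.001]
force: [-2.8, 1.4, 11.8]
width: -0.0
grasp_force: 6.2
```

Solid stop at tip z≈181.6, which matches the bar top at level. Hold briefly, retract and check.

```bash
python3 -m creep '[[0,0,0,0,0,0,1],[0,0,0,0,0,0,1],[0,0,-0.5,0,0,0,1],[0,0,-2,0,0,0,1],[0,0,-5,0,0,0,1],[0,0,-9,0,0,0,1],[0,0,-13,0,0,0,1],[8,0,-16,0,0,0,1],[12,0,-17,0,0,0,1],[16,0,-17,0,0,0,1],[18,4,-17,0,0,0,1],[18,4,-17,0,0,0,1]]'
python3 -m creep '[[4,4,0,0,0,0,1],[6,8,0,0,0,0,1],[6,12,0,0,0,0,1],[6,16,0,0,0,0,1],[6,16,0,0,0,0,1],[6,16,0,0,0,0,1],[6,16,0,0,0,0,1]]'
python3 - <<'E'
from h import *
import cv2
o=np.zeros((450,800,3),np.uint8)
o[:,:400]=cv2.resize(arm.camera("top")[150:300,330:463,::-1],(400,450),interpolation=2)
o[:,400:]=cv2.resize(arm.camera("scene")[170:350,330:490,::-1],(400,450),interpolation=2)
cv2.imwrite("pics/c5.png",o)
E
```

```text
time_s: 9.48
eef_pos: [508.2, -40.7, 362.6]
eef_rot: [-0.078, 0.997, 0.0, -0.001]
force: [-1.1, 0.5, -0.3]
width: -0.001
grasp_force: 0.0
time_s: 10.07
eef_pos: [427.0, 108.1, 362.5]
eef_rot: [-0.08, 0.997, -0.0, -0.0]
force: [0.5, -1.0, -0.2]
width: 0.0
grasp_force: 0.0
```

View pics/c5.png

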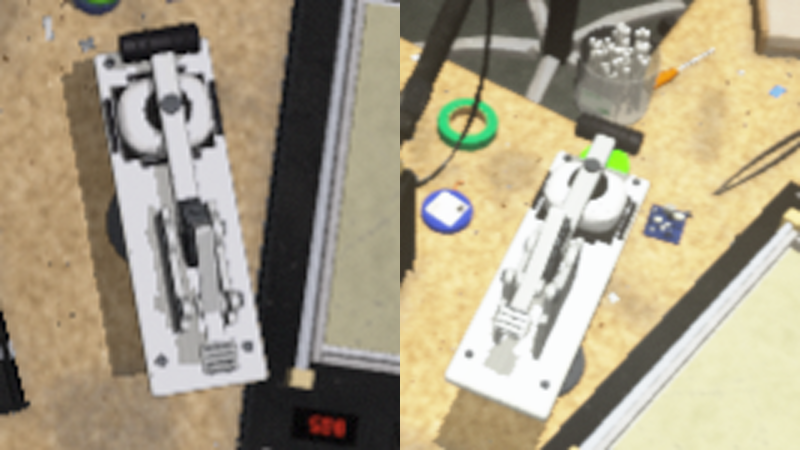

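The arm is level with its pad on the case, the case is in the nest, and the bystanders are unmoved. A quick numeric check of the grip's height, then hand in.

```bash
python3 - <<'E'
from h import *
t=np.array([160,42])/3.0+[330,150];s=np.array([208,134])/2.5+[330,170]
r=least_squares(lambda P:np.r_[proj("top",[P])[0]-t,proj("scene",[P])[0]-s],[690,-50,180.]);print(r.x.round(1))
if 163<r.x[2]<181: print(arm.hand_in())
E
```

```text
[697.  -51.  171.7]
the job is handed in; nothing more can be done
None
```

The job is handed in, with no verdict returned: the pawl was pressed down to its stop, the arm was then pushed down until its pad rested on the case, and the final picture showed the case in its nest, the robot clear and nothing else moved.

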